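Set the length stop of a cardboard-strip trimmer to the marker

TASK

Set the card trimmer for the next batch of strips: slide the length stop (the block with the upright rectangular grip, riding on the fence with the scale) along the fence until its pointed nose lines up with the point of the small marker on the track beside it, then let go. Leave the marker and the cutting head (the carriage with the round knob) where they are.

Things in the scene. Friction and masses are not known exactly. Their poses are not given: they have to be found in the camera images.
- stop_grip (a point): Middle of the length stop's upright grey grip, 85 mm above the table. Grip: 40 (x) x 18 (y) x 47 mm high, top 105 mm above the table, on a black saddle 50 x 40 mm (top at 58 mm) that rides on the aluminium fence. It slides along the point's y axis (+y: away from the cutting rail). A steel nose points to +x from the grip's middle, its tip 36 mm out. A thin plate reaches 100 mm to -x.
- stop (a joint): How far the length stop has slid along the fence from the end nearest the cutting rail, in m: 0 to 0.20, growing towards stop_grip's +y. It slides level with about 2.5 N of friction and stays where it is left; the trimmer itself is fixed to the table.
- marker_tip (a point): Point of the marker, 52 mm above the table: a small black slider 26 (x) x 20 (y) mm with a steel pointer on top, its point facing the fence (-x), on a dark track parallel to the fence. Axes parallel to stop_grip's; the tip lies 40 mm to +x of the line along which the grip's middle slides. Highest part 55 mm above the table. It can slide along y if pushed, and must stay.
- cutter_top (a point): Top of the round knob (36 mm across) of the cutting head, 72 mm above the table: a black carriage 56 (x) x 40 (y) mm on the rail that crosses the bed at right angles to the fence, beyond the end where joint stop reads 0. It can slide along its x if pushed, and must stay.

How it is judged:
At the end, for the whole second after the job is handed in: The middle of the length stop (its nose) is within 12 mm of the marker's point along the fence, and the stop is at rest (y of stop_grip in the frame of marker_tip between -0.012 and 0.012 m and velocity of joint stop between -0.01 and 0.01 m/s); the robot touches nothing.
It fails at once if the marker is moved more than 8 mm (distance of marker_tip from where it was at the start of the episode above 0.008 m).
It fails at once if the cutting head is moved more than 12 mm (distance of cutter_top from where it was at the start of the episode above 0.012 m).
It also fails if it takes over 29 s, if anything falls off the work surface, if the arm or the gripper's body presses on something with over 40 N, if the wrist force passes 120 N, or if a joint passes its speed limit or range.

ROBOT

A 6-joint arm with a two-finger parallel gripper is mounted at the origin on the work surface. World frame = base frame: x ahead of the robot, y to its left, z up, the work surface at z = 0. Lengths are in m, angles in rad, forces in N, time in s.
With the tool pointing down it reaches from about 0.4 to 0.825 m from the base axis. Payload 7 kg.
Tool frame: the origin (TCP) lies between the finger pads; the fingertips stand 17 mm ahead of it and the grasp point (between the pads) lies 2 mm behind it; z points along the fingers, y is the direction in which the jaws open and shut (so a half turn about z gives the same grasp; the last joint's range is limited). The gripper opens to 85 mm and grips with 20 to 120 N. Pads are 22 mm wide; open, the fingers measure 114 mm over their backs; the gripper's body (76 mm by 85 mm) begins 54 mm behind the grasp point. The pads swing forward as they close: fully open they stand 13 mm farther back than shut.
Start: joints at [-0.906, 0.359, 0.012, 0, -1.224, -0.288], TCP at [0.248, -0.628, 0.248] pointing down, gripper open.
Joint ranges: [-3.07, 3.07], [-1.43, 2.12], [-1.02, 1.25], [-3.03, 1.67], [-3.05, -0], [-3.03, 3.03]. Speed limits (rad/s): [2.39, 2.39, 3.01, 3.14, 3.14, 3.14].

INTERFACE

Orientations are given as a unit quaternion [x, y, z, w].
In Python, from workcell import observe, capture, calibration, hand_in gives the robot as it stands.
- The arm moves only by the shell command python3 -m handwheel 'ROWS' [FORCE]. ROWS is JSON, a list of rows, each a list of 7 numbers: the shift along the tool's x, y, z in mm, then the turn, a rotation vector about the tool's x, y, z in degrees, then the opening, from 0 (shut) to 1 (fully open). A call has 1 to 20 rows; each row is the pose to reach, as a shift and turn from the pose commanded when the call began, along the tool's axes at that moment; what a row does not reach only later rows make up. A row lasts 1/12 s, in which the tool goes at most 41.7 mm and 7.16 degrees, less where a joint would pass 70% of its speed; a pose out of reach is approached as far as the arm can. A call with a gripper value outside its range is refused whole. The fingers move at their own pace and stop on an object; FORCE is the grip in N (left out, the last holds). Time passes only in rows, so rows that repeat a pose let the fingers close. It gives the time, the measured TCP pose, the force and the opening at its end, in the units of the state.
- observe(): the state, without advancing time (a new reading comes with each control period).
- capture(name): name is "side" or "top"; returns (picture, depth): 480x640x3 uint8, red, green, blue; 480x640 float32, m along the optical axis (not along the pixel's ray), 0 where there is no reading.
- calibration(name): a dict with "intrinsics" (3x3 intrinsics, pixels), "xyz" and "attitude" of the camera in the world. Camera axes: x right, y up, looking along -z (the intrinsics and any distortion apply to the point x, -y, -z); pixel columns grow to the right and rows downward; lengths in m; the calibration is good to about 2 mm. A picture is of the moment at which its call begins. calibration takes no time and is no camera call.
- hand_in(): hands the job in, once; it reports no verdict.
The state is a dict: "time_s": time; "qpos": joint angles; "qd": joint speeds; "tau": joint torques, N m; "tool_pos": TCP position; "eef_rot": TCP orientation; "ft_force": force on the tool from outside, world axes, zero at the start; "moment": the same for the moment, N m; "finger_gap": finger opening in m.
Only numpy, scipy, OpenCV 4.12 (cv2) and the standard library are available. Lean on these libraries where they do the work, as an engineer would, in place of code of your own. Each camera call takes 0.05 s, during which the arm holds its last target.

## Working session

There is one attempt and no reset: what is moved stays moved. The work goes in short steps, Python scripts to look and compute and a shell command to move; the robot and the scene stay as the last step left them, time stands still between calls to the robot, and variables do not carry over. Pictures are saved under pics/ and viewed, and the job is handed in when it is done.

```bash
mkdir -p pics; python3 - <<'E'
from workcell import *
import cv2,numpy as np
print(observe())
for n in("side","top"):
    p,d=capture(n); cv2.imwrite(f"pics/{n}0.png",p[...,::-1]); np.save(f"{n}0.npy",d); np.save(f"{n}0p.npy",p); print(n,calibration(n))
E
```

```text
{'time_s': 0.0, 'qpos': array([-9.05866630e-01,  3.59394187e-01,  1.10582175e-02, -3.88283172e-04,
       -1.22408547e+00, -2.88061116e-01]), 'qd': array([-0.00201477, -0.00026339,  0.00134904,  0.00140692, -0.00050714,
       -0.00022478]), 'tau': array([ 6.34676398e-04, -5.83315372e+01,  2.93431592e+01,  6.93680137e+00,
       -5.88744268e-03, -9.84425981e-06]), 'tool_pos': array([ 0.24820432, -0.62721944,  0.24735178]), 'eef_rot': array([-1.87256117e-01,  9.82310772e-01,  8.05766874e-04, -2.10490714e-04]), 'ft_force': array([ 0.44087316, -0.48238435,  0.61868663]), 'moment': array([ 0.02655904,  0.00199036, -0.00995552]), 'finger_gap': 0.08545158494957958}
side {'intrinsics': array([[463.63084702,   0.        , 311.80396003],
       [  0.        , 463.63084702, 241.46923374],
       [  0.        ,   0.        ,   1.        ]]), 'xyz': array([0.25731228, 0.38659921, 0.4661387 ]), 'attitude': array([-0.11269123,  0.45589227,  0.85062864, -0.2364188 ])}
top {'intrinsics': array([[566.4281145 ,   0.        , 323.90088258],
       [  0.        , 566.4281145 , 234.83125172],
       [  0.        ,   0.        ,   1.        ]]), 'xyz': array([ 0.42797241, -0.09996211,  0.79684418]), 'attitude': array([ 0.04551344, -0.03648339, -0.70223171,  0.70955487])}
```

View pics/side0.png

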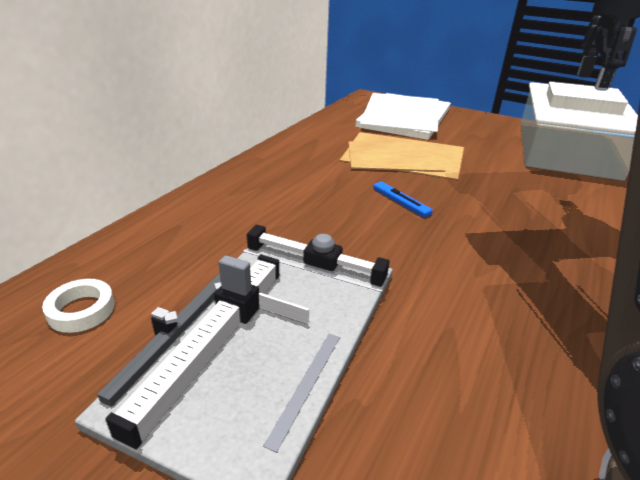

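View pics/top0.png

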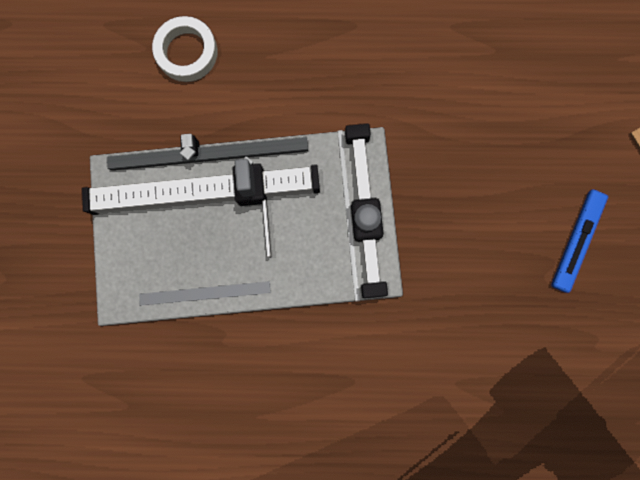

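The side view shows the grip at about (235,272), the marker at (165,316) and the knob at (322,243). In the top view they are at about (243,177), (188,155) and (368,215). I'll measure them next.

```bash
cat > h.py <<'E'
import numpy as np,cv2
from scipy.spatial.transform import Rotation as R
from workcell import calibration
def ray(n,u,v):
    c=calibration(n);K=c["intrinsics"]
    d=np.array([(u-K[0,2])/K[0,0],-(v-K[1,2])/K[1,1],-1.])
    return c["xyz"],R.from_quat(c["attitude"]).as_matrix()@d
def onz(n,u,v,z):
    o,d=ray(n,u,v); return o+d*(z-o[2])/d[2]
def cloud(n,D):
    c=calibration(n);K=c["intrinsics"];v,u=np.mgrid[:480,:640]
    P=np.stack([(u-K[0,2])/K[0,0],-(v-K[1,2])/K[1,1],-np.ones(u.shape)],-1)*D[...,None]
    return P@R.from_quat(c["attitude"]).as_matrix().T+c["xyz"]
E
python3 - <<'E'
from h import *
D=np.load("top0.npy");p=np.load("top0p.npy");C=cloud("top",D);z=C[...,2]
def reg(name,lo,hi,u0,u1,v0,v1):
    m=np.zeros(z.shape,np.uint8);m[v0:v1,u0:u1]=((z>lo)&(z<hi)&(D>0))[v0:v1,u0:u1]
    n,l,s,_=cv2.connectedComponentsWithStats(m);k=1+np.argmax(s[1:,4]);q=l==k
    P=C[q];r=cv2.minAreaRect((P[:,:2]*1000).astype(np.float32));vv,uu=np.nonzero(q)
    print(name,q.sum(),P.mean(0).round(4),'z',np.median(P[:,2]).round(4),'rect mm',np.round(r[0],1),np.round(r[1],1),round(r[2],1),'px',uu.min(),uu.max(),vv.min(),vv.max())
reg("grip",.095,.115,200,290,140,220)
reg("knob",.06,.085,340,400,190,250)
reg("marker",.045,.065,170,210,125,168)
reg("fence",.03,.052,75,330,150,220)
reg("rail/plate",.003,.02,80,410,120,330)
# long edges of the board
for a in (100,140,160,180,200,240,280,310): print(a,[z[v,a].round(3) for v in range(135,215,8)])
t=cv2.resize(p[110:250,70:410,::-1],None,fx=2.35,fy=2.35,interpolation=cv2.INTER_CUBIC);cv2.imwrite("pics/z1.png",t)
t=cv2.resize(p[130:180,150:270,::-1],None,fx=6.5,fy=6.5,interpolation=cv2.INTER_CUBIC);cv2.imwrite("pics/z2.png",t)
E
```

```text
grip 471 [0.5834 0.0122 0.1042] z 0.1045 rect mm [584.6  12.8] [40.7 18. ] 6.0 px 234 250 159 191
knob 549 [ 0.5372 -0.146   0.0676] z 0.0682 rect mm [ 538.2 -146.3] [33.4 34.1] 0.4 px 354 380 204 229
marker 338 [0.6348 0.0957 0.0533] z 0.0541 rect mm [633.4  96.9] [33.9 20.4] 6.8 px 180 195 134 158
fence 3622 [0.5697 0.1344 0.0471] z 0.0479 rect mm [572.2 135.3] [ 34.3 204.6] 6.7 px 81 233 174 213
rail/plate 32704 [0.506  0.0157 0.0178] z 0.0179 rect mm [535.2  23.7] [245.9 424.3] 6.4 px 92 401 127 325
100 [np.float64(-0.003), np.float64(0.003), np.float64(-0.0), np.float64(0.019), np.float64(0.018), np.float64(0.017), np.float64(0.018), np.float64(0.046), np.float64(0.045), np.float64(0.048)]
140 [np.float64(-0.001), np.float64(-0.002), np.float64(0.018), np.float64(0.033), np.float64(0.023), np.float64(0.019), np.float64(0.047), np.float64(0.048), np.float64(0.046), np.float64(0.033)]
160 [np.float64(0.0), np.float64(0.0), np.float64(0.032), np.float64(0.031), np.float64(0.019), np.float64(0.017), np.float64(0.047), np.float64(0.047), np.float64(0.048), np.float64(0.017)]
180 [np.
[... 267 characters left out ...]
, np.float64(0.019), np.float64(0.021), np.float64(0.046), np.float64(0.051), np.float64(0.045), np.float64(0.016)]
240 [np.float64(-0.001), np.float64(0.034), np.float64(0.033), np.float64(0.104), np.float64(0.105), np.float64(0.104), np.float64(0.104), np.float64(0.095), np.float64(0.059), np.float64(0.019)]
280 [np.float64(-0.002), np.float64(0.032), np.float64(0.032), np.float64(0.017), np.float64(0.018), np.float64(0.046), np.float64(0.048), np.float64(0.046), np.float64(0.019), np.float64(0.016)]
310 [np.float64(0.019), np.float64(0.018), np.float64(0.016), np.float64(0.019), np.float64(0.05), np.float64(0.021), np.float64(0.05), np.float64(0.026), np.float64(0.018), np.float64(0.018)]
```

View pics/z1.png

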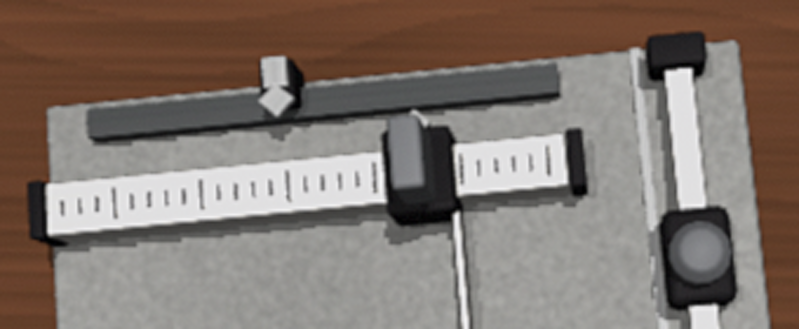

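View pics/z2.png

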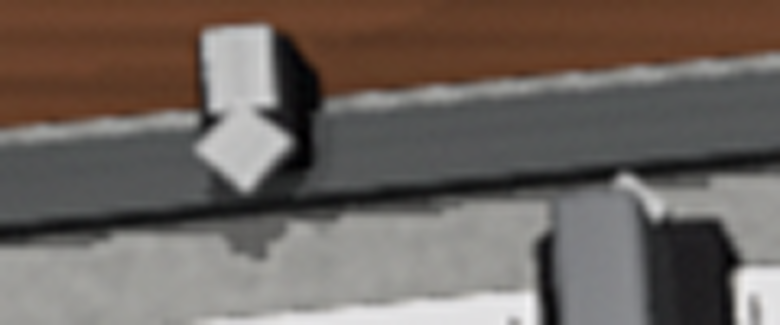

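```bash
python3 - <<'E'
from h import *
from workcell import observe
a=np.radians(6.4);ex=np.array([np.cos(a),np.sin(a)]);ey=np.array([-np.sin(a),np.cos(a)])
mt=onz("top",187.8,159.2,.0535)[:2]; g=np.array([.5846,.0128]);
mc=np.array([.6334,.0969])
print("tip",mt,"local diff tip",(mt-g)@ex,(mt-g)@ey,"marker centre",(mc-g)@ex,(mc-g)@ey)
# nose check
n=onz("top",150+622/6.5,130+175/6.5,.075)[:2];print("nose-ish",n,(n-g)@ex,(n-g)@ey)
# side check of the grip top and marker
D=np.load("side0.npy");C=cloud("side",D);m=np.zeros(D.shape,bool);m[250:300,215:255]=True
m&=(C[...,2]>.1)&(C[...,2]<.11);P=C[m];print("side grip top",m.sum(),P.mean(0))
m=np.zeros(D.shape,bool);m[300:335,145:185]=True;m&=(C[...,2]>.05)&(C[...,2]<.06);P=C[m];print("side marker top",m.sum(),P.mean(0), P[P[:,0].argmin()])
s=observe();T=R.from_quat(s["eef_rot"]);M=T.as_matrix();print(M.round(3))
# target: jaws (tool y) along ey, pointing down
for sg in(1,-1):
    y=sg*np.array([*ey,0]);zz=np.array([0,0,-1.]);x=np.cross(y,zz);G=np.stack([x,y,zz],1)
    print(sg,"turn deg",np.degrees((T.inv()*R.from_matrix(G)).as_rotvec()).round(2))
for t in ([*g,.2],[*g,.088]): print("shift mm",((np.array(t)-s["tool_pos"])@M*1000).round(1))
print("base az of grip",np.degrees(np.arctan2(*g[::-1])),np.hypot(*g), "goal",g+ey*((mt-g)@ey))
E
```

```text
tip [0.61529502 0.09439523] local diff tip 0.03959905518415599 0.07766517657300509 marker centre 0.05787041165358903 0.07813619810973747
nose-ish [0.61352429 0.01303942] 0.028770718923399115 -0.002986229012159992
side grip top 307 [0.58191196 0.01577878 0.10375759]
side marker top 259 [0.63251961 0.09928358 0.05388666] [0.61496643 0.0958297  0.05450482]
[[-0.93  -0.368 -0.001]
 [-0.368  0.93   0.001]
 [ 0.     0.001 -1.   ]]
1 turn deg [ 0.08 -0.02 15.18]
-1 turn deg [ 3.0000e-02  1.2000e-01 -1.6482e+02]
shift mm [-548.3  471.4   48.1]
shift mm [-548.3  471.2  160.1]
base az of grip 1.2543086131206223 0.5847401132126989 goal [0.57594275 0.08998116]
```

The marker point lies 39.6 mm to +x of the grip line (given: 40) and 77.7 mm along the fence. The grip top measures 40.7 x 18 mm at a height of 0.104, as it should. I'll move above the grip.

```bash
python3 -m handwheel '[[-30,26,0,0,0,1,1],[-60,52,0,0,0,3,1],[-90,77,0,0,0,5,1],[-120,103,0,0,0,7,1],[-150,129,0,0,0,9,1],[-180,155,0,0,0,11,1],[-210,180,0,0,0,13,1],[-240,206,0,0,0,15.2,1],[-270,232,0,0,0,15.2,1],[-300,258,0,0,0,15.2,1],[-330,284,0,0,0,15.2,1],[-360,309,5,0,0,15.2,1],[-390,335,10,0,0,15.2,1],[-420,361,15,0,0,15.2,1],[-450,387,20,0,0,15.2,1],[-480,413,25,0,0,15.2,1],[-510,438,30,0,0,15.2,1],[-535,460,40,0,0,15.2,1],[-548,471,48,0,0,15.2,1],[-548,471,48,0,0,15.2,1]]' 30
cat > rel.py <<'E'
from h import *
from workcell import observe
a=np.radians(6.4);ex=np.array([np.cos(a),np.sin(a),0]);ey=np.array([-np.sin(a),np.cos(a),0])
def rel(t):
    s=observe();T=R.from_quat(s["eef_rot"]);M=T.as_matrix()
    G=np.stack([np.cross(ey,[0,0,-1.]),ey,[0,0,-1.]],1)
    print("t",s["time_s"],"pos",s["tool_pos"].round(4),"gap",s["finger_gap"],"f",s["ft_force"].round(1))
    print("shift",((np.array(t)-s["tool_pos"])@M*1000).round(1),"turn",np.degrees((T.inv()*R.from_matrix(G)).as_rotvec()).round(2))
E
python3 -c "
from rel import *
rel([.5846,.0128,.088])"
```

```text
time_s: 1.77
tool_pos: [0.5849, 0.0148, 0.1976]
eef_rot: [-0.057, 0.998, -0.0, -0.002]
ft_force: [-0.3, -1.1, 0.1]
finger_gap: 0.0852
t 1.7667 pos [0.5849 0.0148 0.1976] gap 0.08524506715966208 f [-0.3 -1.1  0.1]
shift [  0.2  -1.9 109.6] turn [-0.01 -0.19  0.14]
```

```bash
python3 -m handwheel '[[0,-1,20,0,0,0,1],[0,-1,45,0,0,0,1],[0,-1,70,0,0,0,1],[0,-1,90,0,0,0,1],[0,-1,105,0,0,0,1],[0,-1,109,0,0,0,1],[0,-1,109,0,0,0,1]]' 30
python3 - <<'E'
from rel import *
from workcell import capture
rel([.5846,.0128,.088])
for n in("side","top"):
    p,d=capture(n);np.save(n+"1.npy",d);cv2.imwrite(f"pics/{n}1.png",cv2.resize(p[220:360,100:340,::-1] if n=="side" else p[110:250,130:370,::-1],None,fx=3,fy=3))
E
```

```text
time_s: 2.35
tool_pos: [0.5837, 0.0101, 0.0902]
eef_rot: [-0.055, 0.998, -0.0, -0.001]
ft_force: [0.4, 0.0, 0.4]
finger_gap: 0.0853
t 2.35 pos [0.5837 0.0101 0.0902] gap 0.0853428856204019 f [0.4 0.  0.4]
shift [-1.2  2.5  2.2] turn [-0.03 -0.16 -0.04]
```

View pics/side1.png

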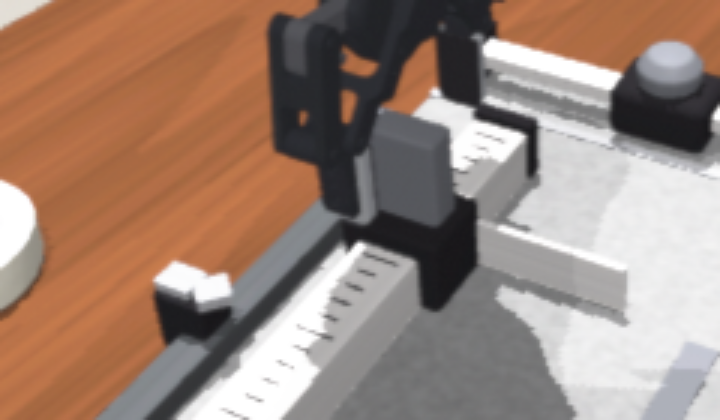

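View pics/top1.png

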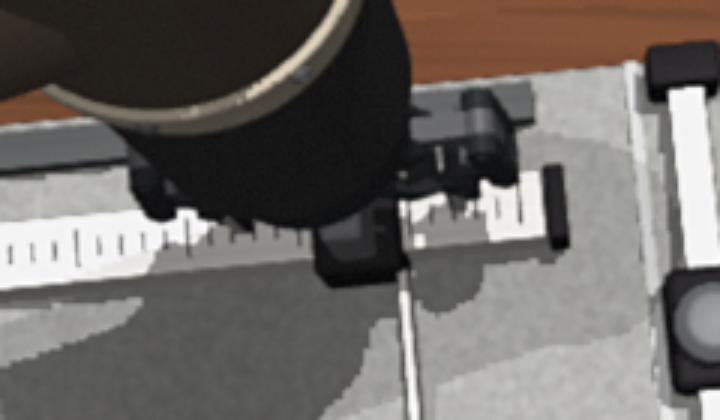

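```bash
python3 - <<'E'
from rel import *
C=cloud("side",np.load("side1.npy"))
for u,v in((345,185),(330,190),(362,190)):
    P=C[int(220+v/3),int(100+u/3)]; d=P-np.array([.5846,.0128,0]);print(P.round(3),"local",(d@ex).round(4),(d@ey).round(4))
E
```

```text
[0.571 0.064 0.112] local -0.0075 0.0528
[0.579 0.066 0.106] local 0.0001 0.0531
[0.57  0.058 0.105] local -0.0097 0.0465
```

The near finger stands over the grip's middle in x (-10 to about +10 mm) and clear of it along y. I'll close on it.

```bash
python3 -m handwheel '[[0,2,0,0,0,0,0.6],[0,2,0,0,0,0,0.4],[0,2,0,0,0,0,0.2],[0,2,0,0,0,0,0.1],[0,2,0,0,0,0,0.1],[0,2,0,0,0,0,0.1],[0,2,0,0,0,0,0.1],[0,2,0,0,0,0,0.1]]' 30
python3 - <<'E'
from rel import *
rel([.5759,.09,.09])
E
```

```text
time_s: 3.12
tool_pos: [0.5846, 0.013, 0.0917]
eef_rot: [-0.056, 0.998, 0.0, 0.0]
ft_force: [-1.2, 0.2, 5.4]
finger_gap: 0.0179
t 3.1167 pos [0.5846 0.013  0.0917] gap 0.01788108787178734 f [-1.2  0.2  5.4]
shift [ 0.1 77.5  1.7] turn [ 0.    0.02 -0.01]
```

Gripped: the gap is 17.9 mm, matching the 18 mm grip. Now I'll slide it.

```bash
python3 -m handwheel '[[0,3,0,0,0,0,0.1],[0,8,0,0,0,0,0.1],[0,14,0,0,0,0,0.1],[0,21,0,0,0,0,0.1],[0,28,0,0,0,0,0.1],[0,35,0,0,0,0,0.1],[0,42,0,0,0,0,0.1],[0,49,0,0,0,0,0.1],[0,56,0,0,0,0,0.1],[0,62,0,0,0,0,0.1],[0,68,0,0,0,0,0.1],[0,72,0,0,0,0,0.1],[0,75,0,0,0,0,0.1],[0,77,0,0,0,0,0.1],[0,77.5,0,0,0,0,0.1],[0,77.5,0,0,0,0,0.1],[0,77.5,0,0,0,0,0.1]]' 30
python3 - <<'E'
from rel import *
from workcell import capture
rel([.5759,.09,.09])
for n in("side","top"):
    p,d=capture(n);np.save(n+"2.npy",d);cv2.imwrite(f"pics/{n}2.png",cv2.resize(p[220:360,100:340,::-1] if n=="side" else p[110:250,130:370,::-1],None,fx=3,fy=3))
E
```

```text
time_s: 4.53
tool_pos: [0.5762, 0.0904, 0.0917]
eef_rot: [-0.056, 0.998, 0.0, 0.0]
ft_force: [-1.5, -1.3, 4.5]
finger_gap: 0.0178
t 4.5333 pos [0.5762 0.0904 0.0917] gap 0.01781740588179517 f [-1.5 -1.3  4.5]
shift [ 0.3 -0.4  1.7] turn [0.   0.04 0.01]
```

View pics/side2.png

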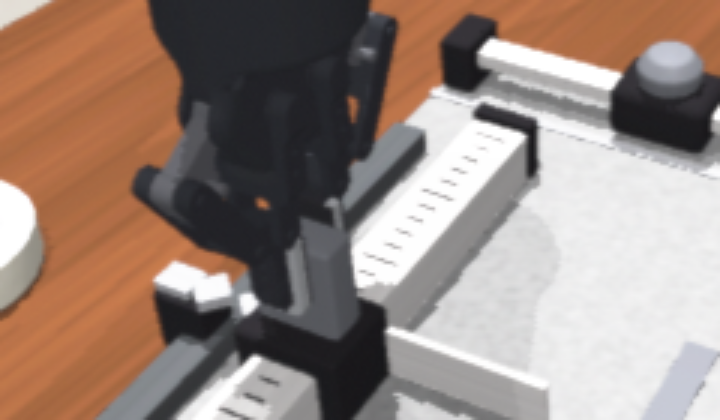

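The stop has moved along the fence. Its nose at crop (245,297) meets the marker point at (230,292), and the marker and knob are where they were. I'll open, lift and move back for a clear view.

```bash
python3 -m handwheel '[[0,0,0,0,0,0,0.3],[0,0,0,0,0,0,0.6],[0,0,0,0,0,0,0.8],[0,0,0,0,0,0,0.8],[0,0,0,0,0,0,0.8],[0,0,-15,0,0,0,0.8],[0,0,-40,0,0,0,0.8],[0,0,-70,0,0,0,0.8],[0,0,-105,0,0,0,0.8],[0,-30,-120,0,0,0,0.8],[0,-65,-125,0,0,0,0.8],[0,-105,-130,0,0,0,0.8],[0,-145,-130,0,0,0,0.8],[0,-185,-130,0,0,0,0.8],[0,-225,-130,0,0,0,0.8],[0,-260,-130,0,0,0,0.8],[0,-290,-130,0,0,0,0.8],[0,-300,-130,0,0,0,0.8],[0,-300,-130,0,0,0,0.8]]' 30
python3 - <<'E'
from rel import *
from workcell import capture
rel([.5759,.09,.09])
p,D=capture("top");p2,_=capture("side");cv2.imwrite("pics/top3.png",cv2.resize(p[110:250,130:370,::-1],None,fx=3,fy=3));cv2.imwrite("pics/side3.png",p2[...,::-1])
C=cloud("top",D);z=C[...,2]
def reg(name,lo,hi,u0,u1,v0,v1):
    m=np.zeros(z.shape,np.uint8);m[v0:v1,u0:u1]=((z>lo)&(z<hi)&(D>0))[v0:v1,u0:u1]
    n,l,s,_=cv2.connectedComponentsWithStats(m);k=1+np.argmax(s[1:,4]);P=C[l==k]
    r=cv2.minAreaRect((P[:,:2]*1000).astype(np.float32));print(name,len(P),np.round(r[0],1),np.round(r[1],1));return np.array([*r[0],0])
g=reg("grip",.095,.115,130,290,140,220);m=reg("marker",.045,.065,170,210,125,158);k=reg("knob",.06,.085,340,400,190,250)
print("local marker-grip",(m-g)@ex,(m-g)@ey)
E
```

```text
time_s: 6.22
tool_pos: [0.6089, -0.2107, 0.2206]
eef_rot: [-0.054, 0.999, -0.0, -0.0]
ft_force: [-0.4, 0.8, -0.9]
finger_gap: 0.068
t 6.2167 pos [ 0.6089 -0.2107  0.2206] gap 0.06798368563230728 f [-0.4  0.8 -0.9]
shift [2.000e-01 3.025e+02 1.306e+02] turn [ 0.   -0.06 -0.2 ]Traceback (most recent call last):
  File "<stdin>", line 10, in <module>
  File "<stdin>", line 8, in reg
    return _wrapfunc(a, 'argmax', axis=axis, out=out, **kwds)
    return bound(*args, **kwds)
ValueError: attempt to get argmax of an empty sequence
```

View pics/top3.png

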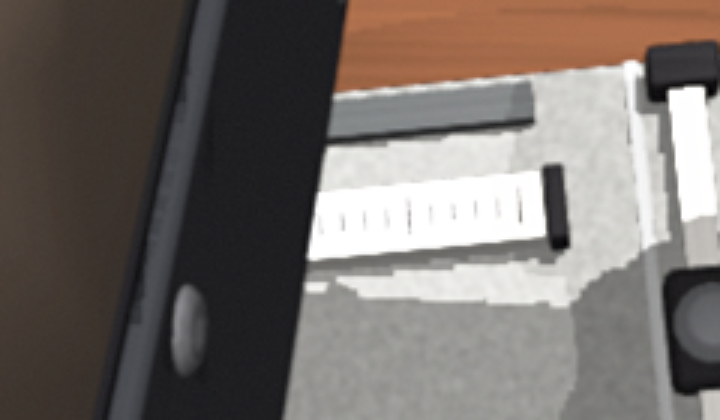

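View pics/side3.png

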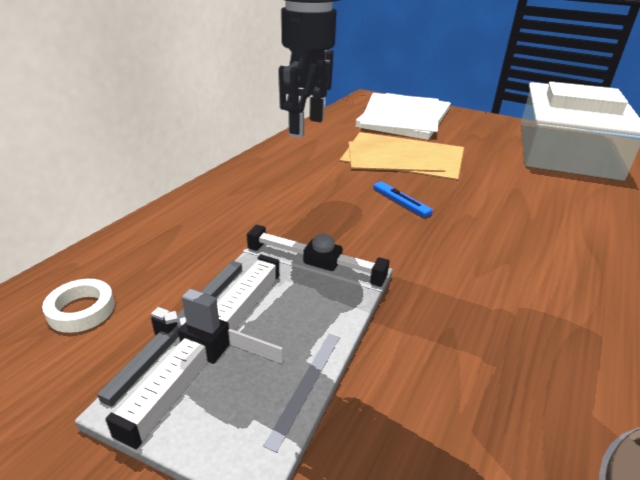

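The side view shows the stop beside the marker and nothing displaced, but the arm hides the top view. I'll swing it aside.

```bash
python3 -m handwheel '[[20,-28,-5,0,0,0,0.8],[40,-56,-10,0,0,0,0.8],[60,-85,-20,0,0,0,0.8],[80,-113,-30,0,0,0,0.8],[100,-141,-40,0,0,0,0.8],[120,-170,-40,0,0,0,0.8],[140,-198,-40,0,0,0,0.8],[160,-226,-40,0,0,0,0.8],[180,-255,-40,0,0,0,0.8],[195,-275,-40,0,0,0,0.8],[200,-280,-40,0,0,0,0.8],[200,-280,-40,0,0,0,0.8]]' 30
python3 - <<'E'
from rel import *
from workcell import capture
rel([.5759,.09,.09])
p,D=capture("top");cv2.imwrite("pics/top4.png",cv2.resize(p[110:250,130:370,::-1],None,fx=3,fy=3))
C=cloud("top",D);z=C[...,2]
def reg(name,lo,hi,u0,u1,v0,v1):
    m=np.zeros(z.shape,np.uint8);m[v0:v1,u0:u1]=((z>lo)&(z<hi)&(D>0))[v0:v1,u0:u1]
    n,l,s,_=cv2.connectedComponentsWithStats(m);k=1+np.argmax(s[1:,4]);P=C[l==k]
    r=cv2.minAreaRect((P[:,:2]*1000).astype(np.float32));print(name,len(P),np.round(r[0],1),np.round(r[1],1));return np.array([*r[0],0])
g=reg("grip",.095,.115,130,290,140,220);m=reg("marker",.045,.065,170,210,125,158);k=reg("knob",.06,.085,340,400,190,250)
print("local marker-grip",(m-g)@ex,(m-g)@ey)
E
```

```text
time_s: 7.32
tool_pos: [0.4411, -0.5089, 0.2611]
eef_rot: [-0.055, 0.998, 0.0, -0.0]
ft_force: [-0.0, -0.2, 0.6]
finger_gap: 0.0682
t 7.3167 pos [ 0.4411 -0.5089  0.2611] gap 0.06820020798504413 f [-0.  -0.2  0.6]
shift [-199.9  580.4  171.2] turn [ 0.02 -0.01 -0.08]
grip 496 [575.9  89.5] [40.4 18.6]
marker 335 [634.1  97. ] [32.9 20.9]
knob 551 [ 538.  -146.6] [33.5 34.6]
local marker-grip 58.688114065979896 0.9760834784748015
```

View pics/top4.png

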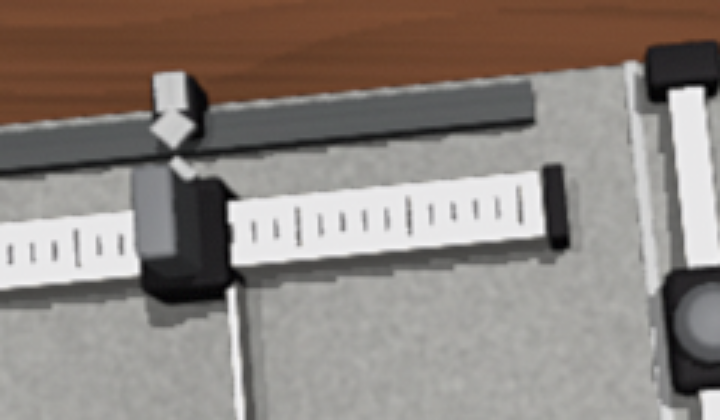

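The nose tip at crop (175,158) points at the marker's tip at (172,149). The offset along the fence is about 1 mm, and the marker and knob have moved less than 1 mm. Handing in.

```bash
python3 -c "
from workcell import *
print(hand_in())"
```

```text
the job is handed in; nothing more can be done
None
```

I gripped the length stop by its grey grip (finger gap 17.9 mm, against the 18 mm given), slid it 77.5 mm along the fence, and let go. I then moved the arm clear and handed the job in at about 7.4 s; no verdict was reported.

- **Alignment:** in the last top view the grip's middle is about 1 mm from the marker's middle along the fence; the limit is 12 mm. The calibration is good to about 2 mm.
- **Marker and cutting head:** both are within 1 mm of where they started.
- **Side view:** it agrees that the stop sits beside the marker and nothing else has shifted. Earlier, its grip position differed from the top view's by about 3 mm, so I relied on the top view.
- **Failed check:** my first check after letting go failed because the arm blocked the top camera. I moved the arm aside and repeated it.
- **Not measured:** I didn't measure the stop's speed directly. It looked in place after release.

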